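# Line up the bench boxes by height on the cork strip

## Task

Line up the four small pieces from the black rubber-topped board along the dark wooden strip beside it in order of height, one on each cork pad: the lowest beside the low brass stud, rising step by step to the tallest beside the tall brass pin. Stand each one upright in the middle of its pad, squared up with its long side along the strip, and leave the cuff, glass dish and tape dispenser where they are.

Things in the scene. Friction and masses are not known exactly. Their poses are not given: they have to be found in the camera images.
- bur_box_mid (a point): Small flat orange moulded box, closed, 42 (x) by 54 (y) by 16 mm high, about 40 g. Loose, level on the rubber-topped board (top 165 mm above the bench), turned up to 15 degrees. Origin: its centre, half-way up; z up.
- carton_mid (a point): Grey card carton, closed, 40 (x) by 60 (y) by 22 mm high, about 60 g. Loose, level on the rubber-topped board (top 165 mm above the bench), turned up to 15 degrees. Origin: its centre, half-way up; z up.
- wedges_mid (a point): Plain brown hardwood block made of two wedges side by side, nearly square: 51 (x) by 48 (y) by 42 mm high, about 90 g; as it is nearly square, it may be squared up on its pad with either side along the strip. Loose, level on the rubber-topped board (top 165 mm above the bench), turned up to 15 degrees. Origin: its centre, half-way up; z up.
- keepsake_mid (a point): Green wooden keepsake box with a brass clasp, lid shut and fixed, 50 (x, without the 5 mm clasp in front on its -x side) by 68 (y) by 49 mm high, about 150 g. Loose, level on the rubber-topped board (top 165 mm above the bench), turned up to 15 degrees. Origin: its centre, half-way up; z up.
- strip: Fixed dark wooden strip, 340 mm long (its y), 70 mm wide (its x), with four cork pads (60 by 70 mm) in a row. Origin: centre of its underside, on a raised plywood shelf 155 mm above the bench; z up. Pad tops are 10 mm above it, pad centres at x = 0 and y = -111, -37, +37, +111 mm. It lies before or beyond the rubber-topped board (same size), 92 mm apart centre to centre, turned up to 4 degrees.
- tall_pin: Tall brass pin, 48 mm high, 14 mm across its head, fixed on one end of the strip, 158 mm from its middle (strip y = +158 or -158 mm; which end varies). Origin: centre of its foot. The tallest piece belongs on the pad next to it. Beware: a lamp post rises left of the shelf, at x 0.365, y 0.10, up to z 0.64 m.
- low_stud: Low brass stud, 8 mm high, 18 mm across, fixed on the other end of the strip, 158 mm from its middle. Origin: centre of its foot. The lowest piece belongs on the pad next to it. Beware: a two-tier wooden stand is right of the shelf, axis at x 0.55, y -0.465, radius 0.115, 0.36 m high.

How it is judged:
By the outcome, as a careful person would: the job done as asked, in the order asked, and still so for the second after the job is handed in, with the robot touching nothing.
It also fails if it takes over 80 s, if anything falls off the work surface, if the arm or the gripper's body presses on something with over 40 N, if the wrist force passes 120 N, or if a joint passes its speed limit or range.

## Robot

A 6-joint arm with a two-finger parallel gripper is mounted at the origin on a cart in front of the work surface, level with it; the furniture and walls round the work are solid. World frame = base frame: x ahead of the robot, y to its left, z up, the work surface at z = 0. Lengths are in m, angles in rad, forces in N, time in s.
With the tool pointing down it reaches from about 0.225 to 0.875 m from the base axis. Payload 3.4 kg.
Tool frame: the origin (TCP) lies midway between the tips of the shut fingers; the grasp point (between the pads) lies 19 mm behind it (manip.grip_point_offset is the distance from the TCP to the grasp point, in m); z points along the fingers, y is the line along which they close (so a half turn about z gives the same grasp; the last joint's range is limited). The gripper opens to 85 mm and grips with 20 to 120 N. Pads are 22 mm wide; open, the fingers measure 114 mm over their backs; the gripper's body (76 mm by 85 mm) begins 54 mm behind the grasp point. The pads swing forward as they close: fully open they stand 13 mm farther back than shut.
Start: joints at [-1.378, 0.276, 1.505, -0, 1.361, -0.121], TCP at [0.177, -0.547, 0.231] pointing down, gripper open.
Joint ranges: [-2.89, 2.89], [-0.75, 2.08], [0.22, 2.7], [-1.18, 4.32], [0.11, 2.71], [-2.7, 2.7]. Speed limits (rad/s): [2.57, 2.57, 3.14, 3.14, 3.14, 3.14].

## Interface

Orientations are given as a unit quaternion [w, x, y, z].
In Python, from rig import manip gives the robot as it stands.
- The arm moves only by the shell command python3 -m handwheel 'ROWS' [FORCE]. ROWS is JSON, a list of rows, each an object with "translation": the shift along the tool's x, y, z in m, a list of three; "angular": the turn, a rotation vector about the tool's x, y, z in degrees, a list of three; "hand": the closure, from 0 (fully open) to 1 (shut). A call has 1 to 10 rows; each row shifts and turns the commanded pose from where the row before left it, along the tool's axes as they then stand; what a row does not reach is not made up. A row lasts 1/12 s, in which the tool goes at most 41.7 mm and 7.16 degrees, less where a joint would pass 70% of its speed; a pose out of reach is approached as far as the arm can. A call with a gripper value outside its range is refused whole. The fingers move at their own pace and stop on an object; FORCE is the grip in N (left out, the last holds). Time passes only in rows, so rows that do not move let the fingers close. It gives the time, the measured TCP pose, the force, the opening and the grip force at its end, in the units of the state.
- manip.get_state(): the state, without advancing time (a new reading comes with each control period).
- manip.get_image(name): name is "scene" or "top" or "wrist"; returns the picture (400x640x3 uint8, red, green, blue); there is no depth.
- manip.camera_info(name): a dict with "camera_matrix" (3x3 intrinsics, pixels), "k1" (the pictures are not rectified: a ray, as slopes to the right and down, at radius r is drawn at 1 + k1 r^2 times it, then the intrinsics apply), "eye" and "orientation" of the camera in the world; the wrist camera has in their place "tool_from_camera" (4x4, takes a point from camera to tool coordinates, whose origin is the TCP and whose axes are the flange's). Camera axes: x right, y down, z forward; pixel columns grow to the right and rows downward; lengths in m; the calibration is good to about 2 mm. A picture is of the moment at which its call begins: read the wrist's pose just before it. camera_info takes no time and is no camera call.
- manip.sign_off(): hands the job in; it is judged then, once.
The state is a dict: "clock": time; "qpos": joint angles; "qd": joint speeds; "effort": joint torques, N m; "position": TCP position; "ee_rot": TCP orientation; "contact_force": force on the tool from outside, world axes, zero at the start; "moment": the same for the moment, N m; "width": finger opening in m; "gripper_force": force on a finger pad.
Only numpy, scipy, OpenCV 4.12 (cv2) and the standard library are available. Lean on these libraries where they do the work, as an engineer would, in place of code of your own. Each camera call takes 0.05 s, during which the arm holds its last target. There are 200 camera calls.

## Working session

There is one attempt and no reset: what is moved stays moved. The work goes in short steps, Python scripts to look and compute and a shell command to move; the robot and the scene stay as the last step left them, time stands still between calls to the robot, and variables do not carry over. Pictures are saved under pics/ and viewed, at most 14 in all, crops included, and the job is handed in when it is done.

```bash
mkdir -p pics; python3 - <<'E'
from rig import manip
import cv2
for n in("top","scene"):
    cv2.imwrite(f"pics/{n}0.png",manip.get_image(n)[:,:,::-1])
for n in("top","scene","wrist"): print(n,manip.camera_info(n))
print(manip.get_state(), manip.grip_point_offset)
E
```

```text
top {'camera_matrix': array([[380.23374395,   0.        , 315.57074146],
       [  0.        , 380.23374395, 197.76074995],
       [  0.        ,   0.        ,   1.        ]]), 'k1': -0.023354457940598074, 'eye': array([ 0.44951062, -0.15206491,  1.04141335]), 'orientation': array([-0.01635105,  0.71236663, -0.70123491,  0.02315214])}
scene {'camera_matrix': array([[478.5888958 ,   0.        , 316.16175266],
       [  0.        , 478.5888958 , 199.22114146],
       [  0.        ,   0.        ,   1.        ]]), 'k1': -0.08560494326161401, 'eye': array([ 0.91632187, -0.59673276,  0.83071313]), 'orientation': array([-0.3390642 ,  0.85832825,  0.35678678, -0.14495268])}
wrist {'camera_matrix': array([[349.4445106 ,   0.        , 320.31537613],
       [  0.        , 349.4445106 , 202.48750728],
       [  0.        ,   0.        ,   1.        ]]), 'k1': 0.008092236203760282, 'tool_from_camera': array([[ 2.53464406e-04, -9.46213508e-01, -3.23542784e-01,
         8.21603682e-02],
       [ 9.99998934e-01, -2.25420195e-04,  1.44265238e-03,
         5.91409273e-04],
       [-1.43799025e-03, -3.23542805e-01,  9.46212442e-01,
        -1.42684327e-01],
       [ 0.00000000e+00,  0.00000000e+00,  0.00000000e+00,
         1.00000000e+00]])}
{'clock': 0.1, 'qpos': array([-1.37800656e+00,  2.76556184e-01,  1.50602133e+00,  1.39523029e-05,
        1.36069001e+00, -1.20995310e-01]), 'qd': array([ 0.00046652, -0.00029442, -0.00337961, -0.00120804, -0.00022368,
        0.00028348]), 'effort': array([ 1.49904925e-03, -4.17700267e+01, -2.46405512e+01, -1.14572022e-04,
        5.87714254e-03,  9.00231271e-06]), 'position': array([ 0.17739138, -0.54645728,  0.23050638]), 'ee_rot': array([-8.37140739e-04,  9.87717473e-01,  1.56248176e-01, -2.32380350e-05]), 'contact_force': array([ 0.58488934,  0.11627555, -0.16684782]), 'moment': array([-0.01054748,  0.00552487,  0.00252989]), 'gripper_force': 0.0, 'width': 0.08546617405188209} 0.0187
```

View pics/top0.png

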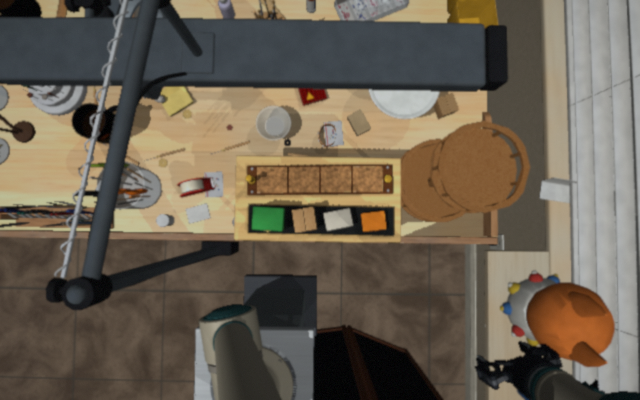

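View pics/scene0.png

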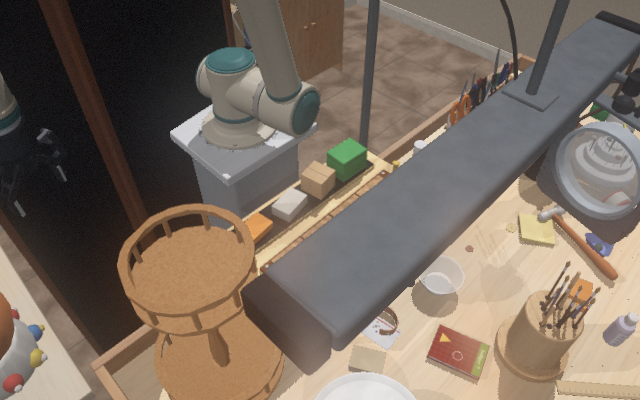

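The top view shows the board, nearest the robot, at row ~220: green box (268,219), brown block (303,219), grey carton (338,219), orange box (373,220). The strip lies beyond it at row ~180, with brass fittings near (250,178) and (388,180). I can't tell yet which one is tall. Next I'll go above for a closer look.

```bash
cat > h.py <<'E'
import numpy as np,cv2
from rig import manip
from scipy.spatial.transform import Rotation as R
def rot(q): return R.from_quat([q[1],q[2],q[3],q[0]])
def cam(n,st=None):
    c=manip.camera_info(n)
    if n!="wrist": return c,rot(c["orientation"]).as_matrix(),np.array(c["eye"])
    T=c["tool_from_camera"];st=st or manip.get_state();A=rot(st["ee_rot"]).as_matrix()
    return c,A@T[:3,:3],A@T[:3,3]+st["position"]
def cast(C,px,z):
    c,M,e=C;K=c["camera_matrix"];px=np.atleast_2d(np.float64(px))
    s=cv2.undistortPoints(px[:,None],K,np.array([c["k1"],0,0,0.]))[:,0]
    d=np.c_[s,np.ones(len(s))]@M.T
    return e+d*((z-e[2])/d[:,2])[:,None]
def proj(C,P):
    c,M,e=C;p=(np.atleast_2d(P)-e)@M;s=p[:,:2]/p[:,2:];s=s*(1+c["k1"]*(s**2).sum(1))[:,None]
    K=c["camera_matrix"];return s*K[0,0]+K[:2,2]
def go(x,y,z,yaw):
    st=manip.get_state();A=rot(st["ee_rot"])
    B=R.from_matrix(np.array([[np.cos(a:=np.radians(yaw)),np.sin(a),0],[np.sin(a),-np.cos(a),0],[0,0,-1]]))
    d=np.array([x,y,z])-st["position"]
    print("move tool mm",(A.inv().apply(d)*1e3).round(1),"turn deg",np.degrees((A.inv()*B).as_rotvec()).round(2),"after-turn mm",(B.inv().apply(d)*1e3).round(1))
def look(name):
    st=manip.get_state();im=manip.get_image("wrist")[:,:,::-1].copy()
    cv2.imwrite(f"pics/{name}.png",im);np.save("st.npy",st,allow_pickle=True);return st,im
E
python3 - <<'E'
from h import *
C=cam("top")
print(cast(C,[[268,219],[303,219],[338,219],[373,220]],.195).round(3))
print(cast(C,[[250,178],[388,180],[320,179]],.17).round(3))
go(.33,-.20,.46,90)
E
```

```text
[[ 0.448 -0.055  0.195]
 [ 0.449 -0.133  0.195]
 [ 0.45  -0.21   0.195]
 [ 0.449 -0.289  0.195]]
[[ 0.541 -0.009  0.17 ]
 [ 0.542 -0.327  0.17 ]
 [ 0.542 -0.17   0.17 ]]
move tool mm [ 252.1 -282.8 -229. ] turn deg [-7.000e-02 -7.000e-02 -7.202e+01] after-turn mm [ 346.5  152.6 -229.5]
```

```bash
python3 - <<'E'
from h import *
a=cam("top");b=cam("scene")
for p,q in(((506,86),(247,278)),((505,28),(318,342))):
    for z in(.4,.5,.6,.65,.7,.75): print(z,cast(a,p,z)[0,:2].round(3),cast(b,q,z)[0,:2].round(3))
go(.30,-.40,.42,90)
E
```

```text
0.4 [ 0.686 -0.486] [ 0.656 -0.448]
0.5 [ 0.649 -0.434] [ 0.716 -0.482]
0.6 [ 0.612 -0.382] [ 0.777 -0.517]
0.65 [ 0.594 -0.356] [ 0.807 -0.534]
0.7 [ 0.575 -0.33 ] [ 0.837 -0.552]
0.75 [ 0.557 -0.304] [ 0.868 -0.569]
0.4 [ 0.79  -0.487] [ 0.763 -0.446]
0.5 [ 0.737 -0.435] [ 0.798 -0.481]
0.6 [ 0.684 -0.383] [ 0.834 -0.516]
0.65 [ 0.657 -0.356] [ 0.852 -0.534]
0.7 [ 0.631 -0.33 ] [ 0.87  -0.551]
0.75 [ 0.604 -0.304] [ 0.888 -0.569]
move tool mm [ 161.9 -101.8 -189.3] turn deg [-7.000e-02 -7.000e-02 -7.202e+01] after-turn mm [ 146.5  122.6 -189.5]
```

```bash
python3 -m handwheel '[{"translation":[0.02,-0.0127,-0.0237],"angular":[0,0,0],"hand":0},{"translation":[0.02,-0.0127,-0.0237],"angular":[0,0,0],"hand":0},{"translation":[0.02,-0.0127,-0.0237],"angular":[0,0,0],"hand":0},{"translation":[0.02,-0.0127,-0.0237],"angular":[0,0,0],"hand":0},{"translation":[0.02,-0.0127,-0.0237],"angular":[0,0,0],"hand":0},{"translation":[0.02,-0.0127,-0.0237],"angular":[0,0,0],"hand":0},{"translation":[0.02,-0.0127,-0.0237],"angular":[0,0,0],"hand":0},{"translation":[0.02,-0.0127,-0.0237],"angular":[0,0,0],"hand":0}]' && python3 -m handwheel '[{"translation":[0,0,0],"angular":[0,0,-7.1],"hand":0},{"translation":[0,0,0],"angular":[0,0,-7.1],"hand":0},{"translation":[0,0,0],"angular":[0,0,-7.1],"hand":0},{"translation":[0,0,0],"angular":[0,0,-7.1],"hand":0},{"translation":[0,0,0],"angular":[0,0,-7.1],"hand":0},{"translation":[0,0,0],"angular":[0,0,-7.1],"hand":0},{"translation":[0,0,0],"angular":[0,0,-7.1],"hand":0},{"translation":[0,0,0],"angular":[0,0,-7.1],"hand":0},{"translation":[0,0,0],"angular":[0,0,-7.1],"hand":0},{"translation":[0,0,0],"angular":[0,0,-7.1],"hand":0}]'; python3 -c "
from h import *
go(.46,-.12,.42,90)"
```

```text
clock: 0.77
position: [0.2987, -0.3996, 0.4217]
ee_rot: [-0.0, 0.988, 0.156, -0.0]
contact_force: [0.2, -0.4, -0.6]
width: 0.0853
gripper_force: 0.0
clock: 1.6
position: [0.2982, -0.4008, 0.4204]
ee_rot: [-0.001, 0.711, 0.703, 0.0]
contact_force: [-0.2, -0.6, 0.5]
width: 0.0854
gripper_force: 0.0
move tool mm [282.6 158.5   0.6] turn deg [-0.03 -0.05 -0.67] after-turn mm [280.8 161.8   0.4]
```

```bash
python3 -m handwheel '[{"translation":[0.0315,0.0176,0],"angular":[0,0,0],"hand":0},{"translation":[0.0315,0.0176,0],"angular":[0,0,0],"hand":0},{"translation":[0.0315,0.0176,0],"angular":[0,0,0],"hand":0},{"translation":[0.0315,0.0176,0],"angular":[0,0,0],"hand":0},{"translation":[0.0315,0.0176,0],"angular":[0,0,0],"hand":0},{"translation":[0.0315,0.0176,0],"angular":[0,0,0],"hand":0},{"translation":[0.0315,0.0176,0],"angular":[0,0,0],"hand":0},{"translation":[0.0315,0.0176,0],"angular":[0,0,0],"hand":0},{"translation":[0.0315,0.0176,0],"angular":[0,0,-0.7],"hand":0},{"translation":[0,0,0],"angular":[0,0,0],"hand":0}]'; python3 -c "
from h import *
look('w1')"
```

```text
clock: 2.43
position: [0.464, -0.1148, 0.4203]
ee_rot: [-0.001, 0.706, 0.708, 0.002]
contact_force: [-0.5, -0.5, -0.2]
width: 0.0852
gripper_force: 0.0
```

View pics/w1.png

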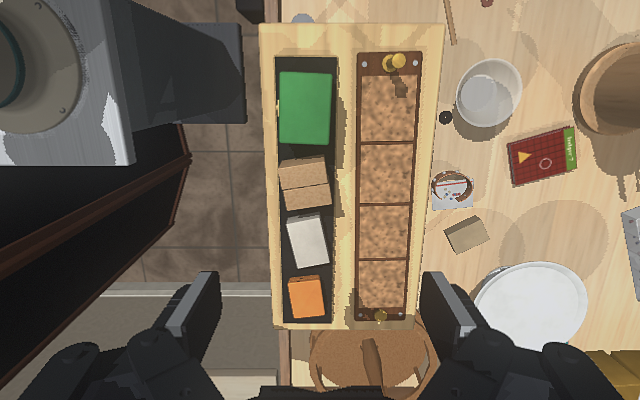

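The tall pin is at the +y end (395,62) and the low stud at the -y end (380,316). The pieces, from +y to -y, are green (305,108), brown (305,183), grey (307,240) and orange (307,298). They're already in height order, so each one moves straight across to the pad opposite it.

```bash
cat > seg.py <<'E'
from h import *
def tops(im,C,save=None):
    hsv=cv2.cvtColor(cv2.medianBlur(im,3),cv2.COLOR_BGR2HSV);o={};vis=im.copy()
    for n,lo,hi,z in(("green",(45,120,120),(85,255,255),.214),("wood",(8,60,120),(16,140,255),.207),("grey",(0,0,150),(180,40,255),.187),("orange",(5,170,190),(14,255,255),.181)):
        m=cv2.inRange(hsv,lo,hi);m=cv2.morphologyEx(m,cv2.MORPH_OPEN,np.ones((3,3)))
        poly=cast(C,[[0,0]],z)
        cs,_=cv2.findContours(m,0,1)
        best=None
        for c in cs:
            if cv2.contourArea(c)<300: continue
            w=cast(C,c[:,0],z)[:,:2].astype(np.float32);r=cv2.minAreaRect(w*1000)
            x,y=r[0]
            if 370<x<600 and -360<y<10 and max(r[1])<100 and (best is None or cv2.contourArea(c)>best[0]): best=(cv2.contourArea(c),r,c)
        if best:
            r=best[1];a=r[2];w,h=r[1]
            if w>h: w,h,a=h,w,a+90
            a=(a-90 if a>45 else a)
            if n=="wood": a=(a+45)%90-45
            else: a=(a+90)%180-90
            o[n]=(np.round(r[0],1),round(w,1),round(h,1),round(a,1));cv2.drawContours(vis,[best[2]],-1,(255,0,255),1)
            print(n,"xy mm",o[n][0],"short",o[n][1],"long",o[n][2],"deg of long axis from y (ccw)",o[n][3])
    if save: cv2.imwrite(save,vis)
E
python3 - <<'E'
from seg import *
st=np.load("st.npy",allow_pickle=True).item();im=cv2.imread("pics/w1.png");C=cam("wrist",st)
hsv=cv2.cvtColor(im,cv2.COLOR_BGR2HSV)
for p in((305,108),(332,108),(305,170),(305,195),(307,240),(327,260),(307,298),(390,100),(369,60),(345,150)): print(p,hsv[p[1],p[0]])
tops(im,C,"pics/v1.png")
v=cv2.imread("pics/v1.png")[30:335,255:445];cv2.imwrite("pics/v1c.png",cv2.resize(v,None,fx=1.95,fy=1.95,interpolation=2))
E
```

```text
(305, 108) [ 63 112 146]
(332, 108) [25 68 49]
(305, 170) [ 16 100 187]
(305, 195) [ 16  95 188]
(307, 240) [ 21  26 205]
(327, 260) [ 21  26 199]
(307, 298) [ 14 165 220]
(390, 100) [ 14 111 172]
(369, 60) [ 13 124 101]
(345, 150) [ 21  90 230]
wood xy mm [530. -56.] short 53.3 long 62.3 deg of long axis from y (ccw) 1.5
grey xy mm [ 448.8 -211.3] short 39.5 long 59.9 deg of long axis from y (ccw) 11.8
```

View pics/v1c.png

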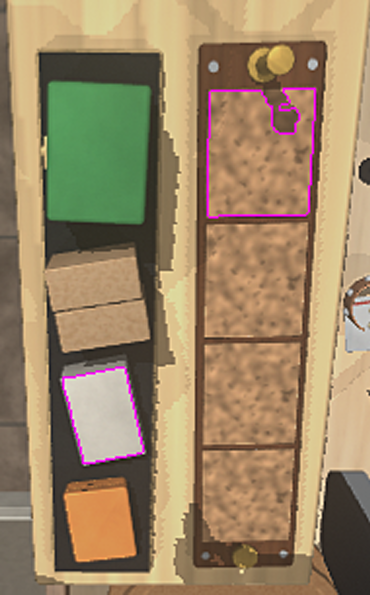

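```bash
sed -i 's/(45,120,120),(85,255,255)/(50,80,100),(80,255,255)/; s/(8,60,120),(16,140,255)/(13,70,165),(19,125,230)/; s/(5,170,190),(14,255,255)/(9,140,190),(17,255,255)/; s/370<x<600/400<x<492/' seg.py
cat >> seg.py <<'E'
def strip(im,C):
    hsv=cv2.cvtColor(im,cv2.COLOR_BGR2HSV);m=cv2.inRange(hsv,(8,80,115),(19,170,255))
    m=cv2.morphologyEx(m,cv2.MORPH_OPEN,np.ones((2,2)));v,u=np.nonzero(m);w=cast(C,np.c_[u,v],.165)[:,:2]*1000
    k=(abs(w[:,0]-541)<42)&(w[:,1]>-330)&(w[:,1]<-10)
    mm=np.zeros_like(m);mm[v[k],u[k]]=255;mm=cv2.morphologyEx(mm,cv2.MORPH_CLOSE,np.ones((4,4)));mm=cv2.morphologyEx(mm,cv2.MORPH_OPEN,np.ones((9,9)))
    cs,_=cv2.findContours(mm,0,1)
    for c in cs:
        if cv2.contourArea(c)>200:
            r=cv2.minAreaRect(np.float32(cast(C,c[:,0],.165)[:,:2]*1000));print("pad",np.round(r[0],1),np.round(r[1],1),round(r[2],1))
E
python3 - <<'E'
from seg import *
st=np.load("st.npy",allow_pickle=True).item();im=cv2.imread("pics/w1.png");C=cam("wrist",st)
tops(im,C,"pics/v1.png");strip(im,C)
# hand-read strip screws from the crop
p=np.array([[213,66],[312,64],[206,555],[284,553]])/1.95+[255,30]
print((cast(C,p,.163)*1000).round(1))
E
```

```text
green xy mm [447.8 -55.8] short 49.2 long 66.7 deg of long axis from y (ccw) 87.4
grey xy mm [ 448.8 -211.3] short 39.5 long 59.9 deg of long axis from y (ccw) 11.8
orange xy mm [ 445.8 -292.1] short 39.9 long 52.4 deg of long axis from y (ccw) 7.2
pad [ 542.4 -172.1] [ 78.4 294.2] 1.9
pad [578.4 -29.9] [10.7 36.7] 1.3
[[ 510.1  -12.5  163. ]
 [ 564.   -11.4  163. ]
 [ 518.8 -329.1  163. ]
 [ 573.  -327.4  163. ]]
```

```bash
python3 -c "
from h import *
go(.447,-.076,.30,87.4)"
```

```text
move tool mm [ 41.3 -15.6 120.4] turn deg [-0.04 -0.07  2.62] after-turn mm [ 40.7 -17.5 120.3]
```

```bash
python3 -m handwheel '[{"translation":[0.0103,-0.0039,0.03],"angular":[0,0,0],"hand":0},{"translation":[0.0103,-0.0039,0.03],"angular":[0,0,0],"hand":0},{"translation":[0.0103,-0.0039,0.03],"angular":[0,0,0],"hand":0},{"translation":[0.0103,-0.0039,0.03],"angular":[0,0,2.6],"hand":0},{"translation":[0,0,0],"angular":[0,0,0],"hand":0},{"translation":[0,0,0],"angular":[0,0,0],"hand":0}]'; sed -i 's/a=(a-90 if a>45 else a)/a=a/; s/(13,70,165),(19,125,230)/(12,60,160),(20,130,240)/' seg.py; python3 - <<'E'
from seg import *
st,im=look("w2");C=cam("wrist",st);tops(im,C,"pics/v2.png")
hsv=cv2.cvtColor(im,cv2.COLOR_BGR2HSV)
u=np.int32(proj(C,[[.449,-.125,.207]])[0]);print(u,hsv[u[1],u[0]])
E
```

```text
clock: 2.98
position: [0.4451, -0.0795, 0.3001]
ee_rot: [-0.001, 0.725, 0.689, -0.001]
contact_force: [-0.1, -0.2, -0.3]
width: 0.0856
gripper_force: 0.0
green xy mm [447.9 -53.7] short 50.0 long 70.0 deg of long axis from y (ccw) -2.7
wood xy mm [444.    5.5] short 27.3 long 58.0 deg of long axis from y (ccw) 8.6
orange xy mm [ 443.2 -271.8] short 13.0 long 40.0 deg of long axis from y (ccw) -83.1
[329 260] [ 16  98 203]
```

View pics/v2.png

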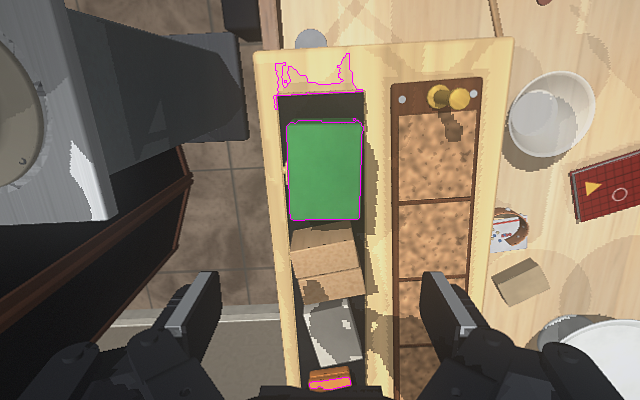

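The green box top spans columns 288-361 and rows 122-219, about where I estimated. Its clasp is at mid-length on the -x side, so I'll grip 20 mm off-centre to clear it.

```bash
python3 -c "
from h import *
go(.447,-.075,.171,87.3)"
```

```text
move tool mm [  5.5  -0.4 131. ] turn deg [ 0.09  0.08 -0.21] after-turn mm [  5.3  -0.2 131.1]
```

```bash
python3 -m handwheel '[{"translation":[0.0055,0,0.025],"angular":[0,0,0],"hand":0},{"translation":[0,0,0.025],"angular":[0,0,0],"hand":0},{"translation":[0,0,0.025],"angular":[0,0,0],"hand":0},{"translation":[0,0,0.025],"angular":[0,0,0],"hand":0},{"translation":[0,0,0.02],"angular":[0,0,0],"hand":0},{"translation":[0,0,0.011],"angular":[0,0,0],"hand":0},{"translation":[0,0,0],"angular":[0,0,0],"hand":0},{"translation":[0,0,0],"angular":[0,0,0],"hand":0}]' 30; python3 -m handwheel '[{"translation":[0,0,0],"angular":[0,0,0],"hand":1},{"translation":[0,0,0],"angular":[0,0,0],"hand":1},{"translation":[0,0,0],"angular":[0,0,0],"hand":1},{"translation":[0,0,0],"angular":[0,0,0],"hand":1},{"translation":[0,0,0],"angular":[0,0,0],"hand":1},{"translation":[0,0,0],"angular":[0,0,0],"hand":1},{"translation":[0,0,0],"angular":[0,0,0],"hand":1},{"translation":[0,0,0],"angular":[0,0,0],"hand":1}]'
```

```text
clock: 3.7
position: [0.4489, -0.0751, 0.1717]
ee_rot: [0.002, 0.725, 0.689, 0.001]
contact_force: [0.7, -1.2, -0.1]
width: 0.0855
gripper_force: 0.0
clock: 4.37
position: [0.4479, -0.0741, 0.1714]
ee_rot: [0.002, 0.725, 0.689, 0.001]
contact_force: [-0.5, -0.3, 5.5]
width: 0.0508
gripper_force: 32.0
```

```bash
python3 -m handwheel '[{"translation":[0,0,-0.01],"angular":[0,0,0],"hand":1},{"translation":[0,0,-0.025],"angular":[0,0,0],"hand":1},{"translation":[0,0,-0.025],"angular":[0,0,0],"hand":1},{"translation":[0,0,0],"angular":[0,0,0],"hand":1}]'; python3 - <<'E'
from seg import *
st=np.load("st.npy",allow_pickle=True).item();im=cv2.imread("pics/w2.png");C=cam("wrist",st)
print((cast(C,[[402,100],[474,94]],.163)*1000).round(1)); strip(im,C)
s=manip.get_state();print(s["width"],s["contact_force"].round(1))
st,im=look("w3");C=cam("wrist",st);tops(im,C)
hsv=cv2.cvtColor(im,cv2.COLOR_BGR2HSV)
t=np.radians(1.7);p=np.array([542-20*0-111*np.sin(t),-171+111*np.cos(t)]);g=p-19.5*np.array([-np.sin(t),np.cos(t)]);print(p,g)
go(g[0]/1e3,g[1]/1e3,.231,91.7)
E
```

```text
clock: 4.7
position: [0.4494, -0.0743, 0.2342]
ee_rot: [0.004, 0.725, 0.689, 0.002]
contact_force: [1.6, -0.3, -1.2]
width: 0.0509
gripper_force: 31.9
[[510.  -13.1 163. ]
 [564.6 -11.5 163. ]]
pad [ 519.4 -207.1] [26.6 66. ] 1.0
pad [535.8 -95.7] [ 69.2 169.5] 1.5
0.050901833861197746 [ 1.6 -0.3 -1.2]
wood xy mm [447.5   1.4] short 7.5 long 52.6 deg of long axis from y (ccw) -0.2
grey xy mm [ 443.5 -189.2] short 17.9 long 39.0 deg of long axis from y (ccw) -80.7
[538.70704691 -60.04885553] [539.28553867 -79.5402728 ]
move tool mm [-1.  91.2  1.6] turn deg [ 0.3   0.1  -4.61] after-turn mm [-8.3 90.9  1.1]
```

View pics/w3.png

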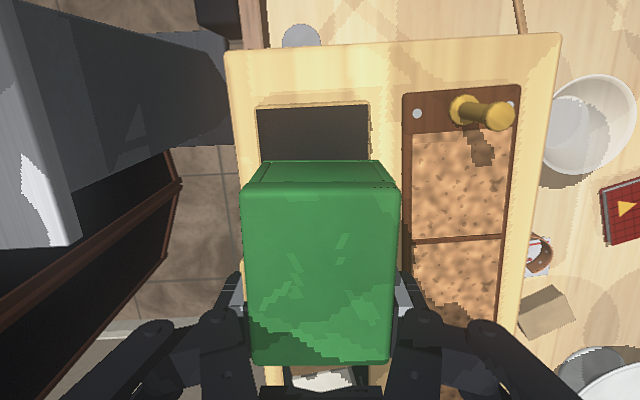

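Box held level; its top face spans rows 187-363 and columns 241-399. I'll work out its offset from the tool.

```bash
python3 - <<'E'
from seg import *
st=np.load("st.npy",allow_pickle=True).item();C=cam("wrist",st);A=rot(st["ee_rot"])
P=cast(C,[[320,187],[320,364],[241,270],[399,270]],st["position"][2]+.214-.1715)
print((A.inv().apply(P-st["position"])*1e3).round(1))
E
```

```text
[[ 53.   -1.1 -42.6]
 [-13.4  -1.1 -42.5]
 [ 25.1 -26.7 -42.8]
 [ 24.8  24.6 -42.3]]
```

```bash
python3 -m handwheel '[{"translation":[0,0,0],"angular":[0.3,0,-4.6],"hand":1},{"translation":[-0.002,0.023,0],"angular":[0,0,0],"hand":1},{"translation":[-0.002,0.023,0],"angular":[0,0,0],"hand":1},{"translation":[-0.002,0.023,0],"angular":[0,0,0],"hand":1},{"translation":[-0.0025,0.022,0],"angular":[0,0,0],"hand":1},{"translation":[0,0,0],"angular":[0,0,0],"hand":1},{"translation":[0,0,0],"angular":[0,0,0],"hand":1},{"translation":[0,0,0],"angular":[0,0,0],"hand":1}]'; python3 -c "
from h import *
go(.5393,-.0798,.1715,91.7)"
```

```text
clock: 5.42
position: [0.5365, -0.079, 0.2279]
ee_rot: [-0.004, 0.697, 0.717, -0.003]
contact_force: [-0.1, -0.3, -1.3]
width: 0.0506
gripper_force: 32.0
move tool mm [-1.   3.3 56.4] turn deg [-0.51 -0.07 -0.01] after-turn mm [-0.9  2.8 56.4]
```

```bash
python3 -m handwheel '[{"translation":[-0.001,0.003,0.015],"angular":[-0.4,0,0],"hand":1},{"translation":[0,0,0.015],"angular":[0,0,0],"hand":1},{"translation":[0,0,0.015],"angular":[0,0,0],"hand":1},{"translation":[0,0,0.008],"angular":[0,0,0],"hand":1},{"translation":[0,0,0],"angular":[0,0,0],"hand":1},{"translation":[0,0,0],"angular":[0,0,0],"hand":1}]';python3 -c "
from h import *
go(.5393,-.0798,.1715,91.7)"
```

```text
clock: 5.92
position: [0.5401, -0.0801, 0.1763]
ee_rot: [0.0, 0.697, 0.717, 0.0]
contact_force: [-0.7, 0.8, -0.4]
width: 0.0502
gripper_force: 32.0
move tool mm [ 0.4 -0.8  4.8] turn deg [ 0.05 -0.02 -0.03] after-turn mm [ 0.4 -0.8  4.8]
```

```bash
python3 -m handwheel '[{"translation":[0,-0.0005,0.003],"angular":[0,0,0],"hand":1},{"translation":[0,0,0.0018],"angular":[0,0,0],"hand":1},{"translation":[0,0,0],"angular":[0,0,0],"hand":1},{"translation":[0,0,0],"angular":[0,0,0],"hand":1}]'; python3 -m handwheel '[{"translation":[0,0,0],"angular":[0,0,0],"hand":0.2},{"translation":[0,0,0],"angular":[0,0,0],"hand":0.2},{"translation":[0,0,0],"angular":[0,0,0],"hand":0.2},{"translation":[0,0,0],"angular":[0,0,0],"hand":0.2},{"translation":[0,0,-0.02],"angular":[0,0,0],"hand":0.2},{"translation":[0,0,-0.03],"angular":[0,0,0],"hand":0.2},{"translation":[0,0,-0.03],"angular":[0,0,0],"hand":0},{"translation":[0,0,-0.03],"angular":[0,0,0],"hand":0},{"translation":[0,0,0],"angular":[0,0,0],"hand":0},{"translation":[0,0,0],"angular":[0,0,0],"hand":0}]'; python3 - <<'E'
from seg import *
st,im=look("w4");C=cam("wrist",st);print(st["position"])
t=im[60:,230:560];cv2.imwrite("pics/w4c.png",cv2.resize(t,None,fx=1.7,fy=1.7,interpolation=2))
strip(im,C)
E
```

```text
clock: 6.25
position: [0.5405, -0.0803, 0.172]
ee_rot: [0.001, 0.697, 0.717, 0.001]
contact_force: [-0.5, -0.8, -0.7]
width: 0.0507
gripper_force: 32.1
clock: 7.08
position: [0.5412, -0.0806, 0.2837]
ee_rot: [0.003, 0.697, 0.717, 0.002]
contact_force: [-0.5, -0.2, -0.4]
width: 0.0856
gripper_force: 0.0
[ 0.5412364  -0.0805566   0.28374169]
pad [ 543.6 -228.3] [ 59.5 109.1] 2.3
pad [ 504.2 -187.3] [ 8.8 34.3] 1.4
pad [ 541.8 -156.9] [60.  74.1] 1.3
pad [ 579.8 -108.7] [ 8.6 47.6] 1.4
pad [578.6 -36.3] [10.8 50.3] 1.3
```

View pics/w4c.png

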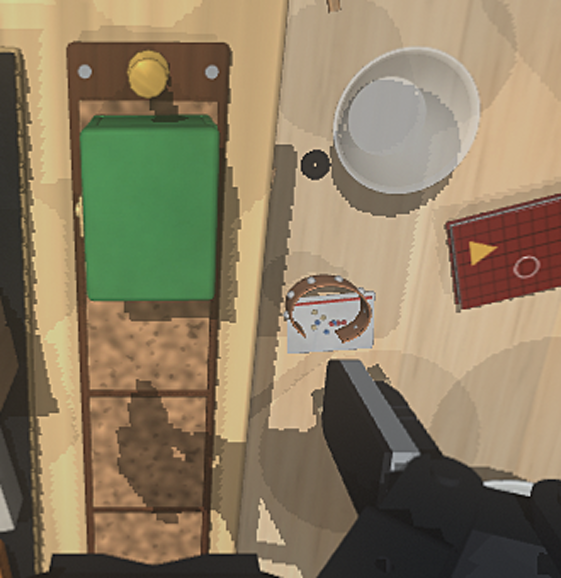

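```bash
python3 - <<'E'
from seg import *
st=np.load("st.npy",allow_pickle=True).item();C=cam("wrist",st)
f=lambda p:np.array(p)/1.7+[230,60]
P=cast(C,f([[83,128],[217,130],[212,299],[89,299]]),.214)*1e3;print(P.round(1),P.mean(0))
print((cast(C,f([[85,71],[211,72]]),.163)*1e3).round(1)); print((cast(C,f([[90,393],[210,394],[93,509],[207,509]]),.165)*1e3).round(1))
E
```

```text
[[514.2 -29.  214. ]
 [561.7 -28.4 214. ]
 [564.  -94.  214. ]
 [515.9 -95.3 214. ]] [538.96242547 -61.66092069 214.        ]
[[509.9 -12.4 163. ]
 [563.6 -11.2 163. ]]
[[ 511.4 -170.1  165. ]
 [ 572.6 -169.2  165. ]
 [ 512.7 -243.9  165. ]
 [ 575.3 -242.5  165. ]]
```

Green stands squared up on its pad, about 2 mm off centre. Next is the brown block.

```bash
python3 -m handwheel '[{"translation":[-0.012,-0.023,-0.004],"angular":[0,0,0],"hand":0},{"translation":[-0.012,-0.023,-0.004],"angular":[0,0,-2],"hand":0},{"translation":[-0.012,-0.023,-0.004],"angular":[0,0,-5],"hand":0},{"translation":[-0.012,-0.023,-0.004],"angular":[0,0,0],"hand":0},{"translation":[0,0,0],"angular":[0,0,0],"hand":0},{"translation":[0,0,0],"angular":[0,0,0],"hand":0},{"translation":[0,0,0],"angular":[0,0,0],"hand":0}]'; python3 - <<'E'
from seg import *
st,im=look("w5")
t=im[60:,200:530];cv2.imwrite("pics/w5c.png",cv2.resize(t,None,fx=1.7,fy=1.7,interpolation=2))
E
```

```text
clock: 7.72
position: [0.4517, -0.134, 0.2964]
ee_rot: [-0.0, 0.652, 0.758, 0.001]
contact_force: [0.7, 0.4, -1.1]
width: 0.0852
gripper_force: 0.0
```

View pics/w5c.png

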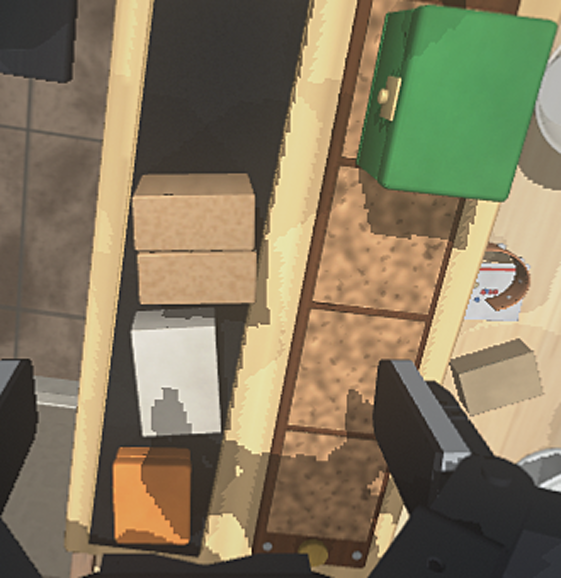

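The brown block's top corners in the crop are (134,196), (254,193), (256,301) and (139,305). It's nearly aligned with the tool.

```bash
python3 - <<'E'
from seg import *
st=np.load("st.npy",allow_pickle=True).item();C=cam("wrist",st)
f=lambda p:np.array(p)/1.7+[200,60]
for n,q,z in(("wood",[[134,196],[254,193],[256,301],[139,305]],.207),("grey",[[133,325],[218,320],[221,432],[143,437]],.187),("or",[[115,462],[190,458],[190,543],[117,543]],.181)):
    P=cast(C,f(q),z)[:,:2]*1e3;e=lambda a,b:(np.degrees(np.arctan2(*(b-a)[::-1])).round(1),np.linalg.norm(b-a).round(1))
    print(n,P.mean(0).round(1),e(P[0],P[1]),e(P[3],P[2]),e(P[3],P[0]),e(P[2],P[1]))
go(.449,-.130,.17,99)
E
```

```text
wood [ 447.2 -135.3] (np.float64(10.1), np.float64(48.3)) (np.float64(10.8), np.float64(50.1)) (np.float64(99.0), np.float64(48.1)) (np.float64(101.2), np.float64(47.5))
grey [ 449.7 -210.2] (np.float64(12.3), np.float64(40.1)) (np.float64(12.9), np.float64(39.5)) (np.float64(101.1), np.float64(62.8)) (np.float64(100.5), np.float64(62.4))
or [ 446.5 -291. ] (np.float64(12.2), np.float64(39.5)) (np.float64(8.5), np.float64(40.5)) (np.float64(97.1), np.float64(54.2)) (np.float64(98.2), np.float64(56.8))
move tool mm [  4.2  -2.5 126.4] turn deg [ 0.05 -0.07 -0.31] after-turn mm [  4.4  -2.4 126.4]
```

```bash
python3 -m handwheel '[{"translation":[-0.001,-0.005,0.025],"angular":[0,0,-1.6],"hand":0},{"translation":[0,0,0.025],"angular":[0,0,0],"hand":0},{"translation":[0,0,0.025],"angular":[0,0,0],"hand":0},{"translation":[0,0,0.025],"angular":[0,0,0],"hand":0},{"translation":[0,0,0.016],"angular":[0,0,0],"hand":0},{"translation":[0,0,0.0095],"angular":[0,0,0],"hand":0},{"translation":[0,0,0],"angular":[0,0,0],"hand":0},{"translation":[0,0,0],"angular":[0,0,0],"hand":0}]' 30; python3 -m handwheel '[{"translation":[0,0,0],"angular":[0,0,0],"hand":1},{"translation":[0,0,0],"angular":[0,0,0],"hand":1},{"translation":[0,0,0],"angular":[0,0,0],"hand":1},{"translation":[0,0,0],"angular":[0,0,0],"hand":1},{"translation":[0,0,0],"angular":[0,0,0],"hand":1},{"translation":[0,0,0],"angular":[0,0,0],"hand":1},{"translation":[0,0,0],"angular":[0,0,0],"hand":1}]';  python3 -m handwheel '[{"translation":[0,0,-0.01],"angular":[0,0,0],"hand":1},{"translation":[0,0,-0.025],"angular":[0,0,0],"hand":1},{"translation":[0,0,-0.025],"angular":[0,0,0],"hand":1},{"translation":[0,0,0],"angular":[0,0,4.35],"hand":1},{"translation":[0,0,0],"angular":[0,0,4.35],"hand":1},{"translation":[0,0,0],"angular":[0,0,0],"hand":1},{"translation":[0,0,0],"angular":[0,0,0],"hand":1}]'; python3 -c "
from h import *
go(.541,-.1327,.231,91.6)"
```

```text
clock: 8.43
position: [0.4477, -0.1358, 0.1717]
ee_rot: [0.0, 0.641, 0.768, 0.001]
contact_force: [-0.1, 0.3, 0.2]
width: 0.0856
gripper_force: 0.0
clock: 9.02
position: [0.4481, -0.1365, 0.1732]
ee_rot: [0.002, 0.641, 0.768, 0.001]
contact_force: [-0.3, 0.1, 6.3]
width: 0.0507
gripper_force: 31.9
clock: 9.6
position: [0.4467, -0.136, 0.2316]
ee_rot: [0.0, 0.697, 0.717, 0.001]
contact_force: [0.1, 1.0, -0.6]
width: 0.0507
gripper_force: 31.5
move tool mm [ 0.5 94.4  0.7] turn deg [ 0.06 -0.03  0.08] after-turn mm [ 0.7 94.4  0.6]
```

```bash
python3 -m handwheel '[{"translation":[0,0.0235,0],"angular":[0,0,0],"hand":1},{"translation":[0,0.0235,0],"angular":[0,0,0],"hand":1},{"translation":[0,0.0235,0],"angular":[0,0,0],"hand":1},{"translation":[0,0.0235,0],"angular":[0,0,0],"hand":1},{"translation":[0,0,0],"angular":[0,0,0],"hand":1},{"translation":[0,0,0],"angular":[0,0,0],"hand":1},{"translation":[0,0,0],"angular":[0,0,0],"hand":1}]'; python3 -c "
from h import *
go(.541,-.1327,.1735,91.6)"
```

```text
clock: 10.18
position: [0.5401, -0.1333, 0.2312]
ee_rot: [-0.001, 0.697, 0.717, 0.0]
contact_force: [-0.2, -0.2, -0.9]
width: 0.0508
gripper_force: 31.7
move tool mm [ 0.5  1.  57.7] turn deg [-0.05 -0.05  0.04] after-turn mm [ 0.6  0.9 57.7]
```

```bash
python3 -m handwheel '[{"translation":[0.0005,0.001,0.015],"angular":[0,0,0],"hand":1},{"translation":[0,0,0.015],"angular":[0,0,0],"hand":1},{"translation":[0,0,0.015],"angular":[0,0,0],"hand":1},{"translation":[0,0,0.008],"angular":[0,0,0],"hand":1},{"translation":[0,0,0.004],"angular":[0,0,0],"hand":1},{"translation":[0,0,0],"angular":[0,0,0],"hand":1},{"translation":[0,0,0],"angular":[0,0,0],"hand":1}]';python3 -c "
from h import *
go(.541,-.1327,.173,91.6)"
```

```text
clock: 10.77
position: [0.5422, -0.1332, 0.1756]
ee_rot: [0.001, 0.697, 0.717, 0.001]
contact_force: [0.5, -0.2, -0.3]
width: 0.0506
gripper_force: 31.7
move tool mm [ 0.5 -1.2  2.6] turn deg [ 0.14  0.01 -0.02] after-turn mm [ 0.5 -1.2  2.6]
```

Release, then move above the grey carton at (450,-210).

```bash
python3 -m handwheel '[{"translation":[0,-0.001,0.0025],"angular":[0,0,0],"hand":1},{"translation":[0,0,0],"angular":[0,0,0],"hand":1},{"translation":[0,0,0],"angular":[0,0,0],"hand":1},{"translation":[0,0,0],"angular":[0,0,0],"hand":0.2},{"translation":[0,0,0],"angular":[0,0,0],"hand":0.2},{"translation":[0,0,0],"angular":[0,0,0],"hand":0.2},{"translation":[0,0,0],"angular":[0,0,0],"hand":0.2},{"translation":[0,0,-0.02],"angular":[0,0,0],"hand":0.2},{"translation":[0,0,-0.03],"angular":[0,0,0],"hand":0.2}]';python3 -m handwheel '[{"translation":[0,0,-0.03],"angular":[0,0,0],"hand":0},{"translation":[0,0,-0.03],"angular":[0,0,0],"hand":0},{"translation":[-0.02,-0.023,0],"angular":[0,0,-5],"hand":0},{"translation":[-0.02,-0.023,0],"angular":[0,0,-5],"hand":0},{"translation":[-0.02,-0.023,0],"angular":[0,0,0],"hand":0},{"translation":[-0.02,-0.023,0],"angular":[0,0,0],"hand":0},{"translation":[0,0,0],"angular":[0,0,0],"hand":0},{"translation":[0,0,0],"angular":[0,0,0],"hand":0},{"translation":[0,0,0],"angular":[0,0,0],"hand":0}]'; python3 - <<'E'
from seg import *
st,im=look("w6");C=cam("wrist",st);tops(im,C)
t=im[60:,200:530];cv2.imwrite("pics/w6c.png",cv2.resize(t,None,fx=1.7,fy=1.7,interpolation=2))
go(.4495,-.2105,.168,102)
E
```

```text
clock: 11.52
position: [0.539, -0.1323, 0.2201]
ee_rot: [-0.003, 0.697, 0.717, -0.001]
contact_force: [1.1, -0.6, 0.2]
width: 0.0682
gripper_force: 0.0
clock: 12.27
position: [0.4612, -0.2244, 0.2825]
ee_rot: [0.001, 0.632, 0.775, 0.001]
contact_force: [0.7, 0.1, -0.4]
width: 0.0854
gripper_force: 0.0
wood xy mm [ 477.6 -113.1] short 5.2 long 40.6 deg of long axis from y (ccw) 0.4
grey xy mm [ 448.6 -211.2] short 39.5 long 59.4 deg of long axis from y (ccw) 11.5
orange xy mm [ 446.3 -292. ] short 38.9 long 52.6 deg of long axis from y (ccw) 7.2
move tool mm [ 15.6  -9.2 114.4] turn deg [ 0.14 -0.02 -0.4 ] after-turn mm [ 15.7  -8.8 114.4]
```

View pics/w6c.png

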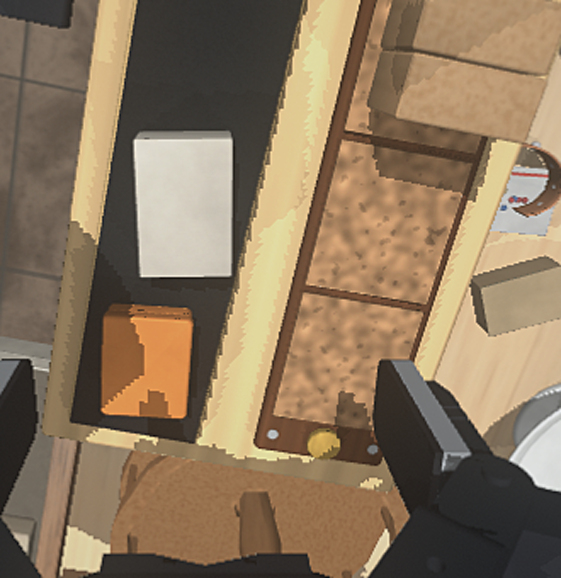

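Wood block stands on its pad. The carton is at crop (184,203) and the orange box at (148,362), both as estimated. Picking the carton.

```bash
python3 -m handwheel '[{"translation":[0.015,-0.0095,0.025],"angular":[0,0,0],"hand":0},{"translation":[0,0,0.025],"angular":[0,0,0],"hand":0},{"translation":[0,0,0.025],"angular":[0,0,0],"hand":0},{"translation":[0,0,0.02],"angular":[0,0,0],"hand":0},{"translation":[0,0,0.012],"angular":[0,0,0],"hand":0},{"translation":[0,0,0.006],"angular":[0,0,0],"hand":0},{"translation":[0,0,0],"angular":[0,0,0],"hand":0},{"translation":[0,0,0],"angular":[0,0,0],"hand":0}]' 25; python3 -m handwheel '[{"translation":[0,0,0],"angular":[0,0,0],"hand":1},{"translation":[0,0,0],"angular":[0,0,0],"hand":1},{"translation":[0,0,0],"angular":[0,0,0],"hand":1},{"translation":[0,0,0],"angular":[0,0,0],"hand":1},{"translation":[0,0,0],"angular":[0,0,0],"hand":1},{"translation":[0,0,0],"angular":[0,0,0],"hand":1},{"translation":[0,0,0],"angular":[0,0,0],"hand":1},{"translation":[0,0,0],"angular":[0,0,0],"hand":1}]';  python3 -m handwheel '[{"translation":[0,0,-0.01],"angular":[0,0,0],"hand":1},{"translation":[0,0,-0.025],"angular":[0,0,0],"hand":1},{"translation":[0,0,-0.02],"angular":[0,0,0],"hand":1},{"translation":[0,0,0],"angular":[0,0,5],"hand":1},{"translation":[0,0,0],"angular":[0,0,5],"hand":1},{"translation":[0,0,0],"angular":[0,0,0],"hand":1},{"translation":[0,0,0],"angular":[0,0,0],"hand":1}]'; python3 -c "
from h import *
go(.543,-.2067,.223,91.6)"
```

```text
clock: 12.98
position: [0.4496, -0.2114, 0.1697]
ee_rot: [0.001, 0.632, 0.775, 0.001]
contact_force: [0.9, 0.0, -0.1]
width: 0.0856
gripper_force: 0.0
clock: 13.65
position: [0.4493, -0.2121, 0.1702]
ee_rot: [0.001, 0.632, 0.775, 0.001]
contact_force: [0.7, 0.6, 5.8]
width: 0.0392
gripper_force: 26.7
clock: 14.23
position: [0.4484, -0.2117, 0.2244]
ee_rot: [0.0, 0.697, 0.718, 0.001]
contact_force: [-0.4, 0.6, -0.1]
width: 0.0392
gripper_force: 26.0
move tool mm [ 2.2 94.7  1.5] turn deg [ 0.07 -0.03  0.1 ] after-turn mm [ 2.3 94.7  1.4]
```

```bash
python3 -m handwheel '[{"translation":[0.0015,0.0237,0],"angular":[0,0,0],"hand":1},{"translation":[0,0.0237,0],"angular":[0,0,0],"hand":1},{"translation":[0,0.0237,0],"angular":[0,0,0],"hand":1},{"translation":[0,0.0237,0],"angular":[0,0,0],"hand":1},{"translation":[0,0,0.02],"angular":[0,0,0],"hand":1},{"translation":[0,0,0.02],"angular":[0,0,0],"hand":1},{"translation":[0,0,0.01],"angular":[0,0,0],"hand":1},{"translation":[0,0,0],"angular":[0,0,0],"hand":1},{"translation":[0,0,0],"angular":[0,0,0],"hand":1}]'; python3 -c "
from h import *
go(.543,-.2075,.1702,91.6)"
```

```text
clock: 14.98
position: [0.5431, -0.2076, 0.1743]
ee_rot: [-0.0, 0.697, 0.717, 0.0]
contact_force: [-0.0, -0.8, -1.3]
width: 0.0396
gripper_force: 26.0
move tool mm [ 0.1 -0.1  4.1] turn deg [ 0.03 -0.04  0.02] after-turn mm [ 0.1 -0.1  4.1]
```

```bash
python3 -m handwheel '[{"translation":[0,0,0.003],"angular":[0,0,0],"hand":1},{"translation":[0,0,0.001],"angular":[0,0,0],"hand":1},{"translation":[0,0,0],"angular":[0,0,0],"hand":1},{"translation":[0,0,0],"angular":[0,0,0],"hand":0.25},{"translation":[0,0,0],"angular":[0,0,0],"hand":0.25},{"translation":[0,0,0],"angular":[0,0,0],"hand":0.25},{"translation":[0,0,0],"angular":[0,0,0],"hand":0.25},{"translation":[0,0,-0.02],"angular":[0,0,0],"hand":0.2},{"translation":[0,0,-0.03],"angular":[0,0,0],"hand":0.2}]';python3 -m handwheel '[{"translation":[0,0,-0.03],"angular":[0,0,0],"hand":0},{"translation":[0,0,-0.03],"angular":[0,0,0],"hand":0},{"translation":[-0.0203,-0.0247,0],"angular":[0,0,0],"hand":0},{"translation":[-0.0203,-0.0247,0],"angular":[0,0,0],"hand":0},{"translation":[-0.0203,-0.0247,0],"angular":[0,0,0],"hand":0},{"translation":[-0.0203,-0.0247,0],"angular":[0,0,-5.9],"hand":0},{"translation":[0,0,0],"angular":[0,0,0],"hand":0},{"translation":[0,0,0],"angular":[0,0,0],"hand":0},{"translation":[0,0,0],"angular":[0,0,0],"hand":0}]'; python3 - <<'E'
from seg import *
st,im=look("w7");C=cam("wrist",st);tops(im,C,"pics/v7.png")
t=cv2.imread("pics/v7.png")[60:,200:530];cv2.imwrite("pics/w7c.png",cv2.resize(t,None,fx=1.7,fy=1.7,interpolation=2))
go(.4465,-.2915,.168,97.5)
E
```

```text
clock: 15.73
position: [0.5415, -0.2067, 0.2181]
ee_rot: [-0.003, 0.697, 0.717, -0.0]
contact_force: [0.2, -0.1, 0.4]
width: 0.0684
gripper_force: 0.0
clock: 16.48
position: [0.4471, -0.2914, 0.2806]
ee_rot: [0.001, 0.66, 0.751, 0.001]
contact_force: [-0.0, -0.4, -0.4]
width: 0.0853
gripper_force: 0.0
wood xy mm [ 410.6 -210.3] short 12.5 long 81.7 deg of long axis from y (ccw) -0.2
orange xy mm [ 453.1 -291.4] short 25.2 long 52.0 deg of long axis from y (ccw) 7.5
move tool mm [ -0.3  -1.3 112.5] turn deg [ 0.15 -0.01 -0.03] after-turn mm [ -0.2  -1.  112.5]
```

View pics/w7c.png

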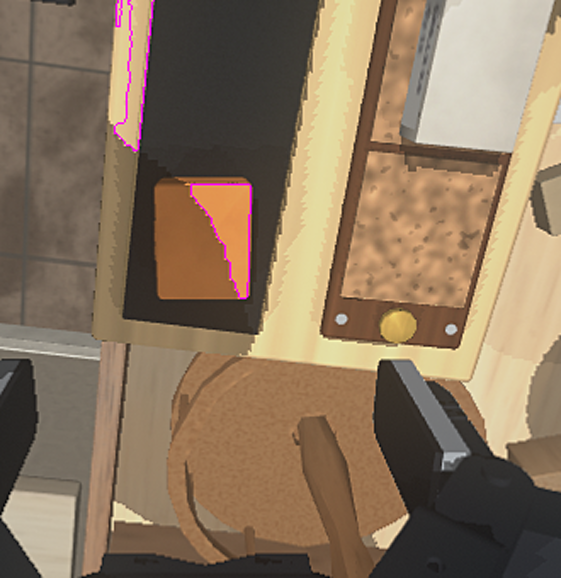

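The orange box top spans crop columns 155-252 and rows 184-299, half of it in shadow. It's aligned with the tool and centred, so I'll pick it.

```bash
python3 -m handwheel '[{"translation":[0,-0.001,0.025],"angular":[0,0,0],"hand":0},{"translation":[0,0,0.025],"angular":[0,0,0],"hand":0},{"translation":[0,0,0.025],"angular":[0,0,0],"hand":0},{"translation":[0,0,0.02],"angular":[0,0,0],"hand":0},{"translation":[0,0,0.012],"angular":[0,0,0],"hand":0},{"translation":[0,0,0.007],"angular":[0,0,0],"hand":0},{"translation":[0,0,0],"angular":[0,0,0],"hand":0},{"translation":[0,0,0],"angular":[0,0,0],"hand":0}]' 25; python3 -m handwheel '[{"translation":[0,0,0],"angular":[0,0,0],"hand":1},{"translation":[0,0,0],"angular":[0,0,0],"hand":1},{"translation":[0,0,0],"angular":[0,0,0],"hand":1},{"translation":[0,0,0],"angular":[0,0,0],"hand":1},{"translation":[0,0,0],"angular":[0,0,0],"hand":1},{"translation":[0,0,0],"angular":[0,0,0],"hand":1},{"translation":[0,0,0],"angular":[0,0,0],"hand":1},{"translation":[0,0,0],"angular":[0,0,0],"hand":1}]';  python3 -m handwheel '[{"translation":[0,0,-0.01],"angular":[0,0,0],"hand":1},{"translation":[0,0,-0.025],"angular":[0,0,0],"hand":1},{"translation":[0,0,-0.02],"angular":[0,0,0],"hand":1},{"translation":[0,0,0],"angular":[0,0,5.9],"hand":1},{"translation":[0,0,0],"angular":[0,0,0],"hand":1},{"translation":[0,0,0],"angular":[0,0,0],"hand":1}]'; python3 -c "
from h import *
go(.545,-.2807,.223,91.6)"
```

```text
clock: 17.2
position: [0.4469, -0.2914, 0.1666]
ee_rot: [0.001, 0.659, 0.752, 0.001]
contact_force: [0.9, 0.2, 0.2]
width: 0.0857
gripper_force: 0.0
clock: 17.87
position: [0.4465, -0.2921, 0.1673]
ee_rot: [0.002, 0.66, 0.752, 0.001]
contact_force: [1.1, 0.8, 6.1]
width: 0.0409
gripper_force: 27.1
clock: 18.37
position: [0.4455, -0.2915, 0.2213]
ee_rot: [0.0, 0.697, 0.718, 0.001]
contact_force: [0.8, -0.3, -0.3]
width: 0.0409
gripper_force: 26.4
move tool mm [ 7.8 99.7 -1.5] turn deg [ 0.07 -0.03  0.1 ] after-turn mm [ 8.  99.7 -1.7]
```

```bash
python3 -m handwheel '[{"translation":[0.0075,0.025,0],"angular":[0,0,0],"hand":1},{"translation":[0,0.025,0],"angular":[0,0,0],"hand":1},{"translation":[0,0.025,0],"angular":[0,0,0],"hand":1},{"translation":[0,0.0247,0],"angular":[0,0,0],"hand":1},{"translation":[0,0,0.02],"angular":[0,0,0],"hand":1},{"translation":[0,0,0.02],"angular":[0,0,0],"hand":1},{"translation":[0,0,0.01],"angular":[0,0,0],"hand":1},{"translation":[0,0,0],"angular":[0,0,0],"hand":1},{"translation":[0,0,0],"angular":[0,0,0],"hand":1}]'; python3 -c "
from h import *
go(.545,-.281,.1673,91.6)"
```

```text
clock: 19.12
position: [0.5448, -0.2812, 0.1708]
ee_rot: [-0.001, 0.697, 0.717, 0.0]
contact_force: [0.2, -0.2, -0.5]
width: 0.041
gripper_force: 26.8
move tool mm [0.2 0.2 3.5] turn deg [-0.01 -0.08  0.02] after-turn mm [0.2 0.2 3.5]
```

Release, rise, and pull back to (0.46,-0.12,0.42) for a final check.

```bash
python3 -m handwheel '[{"translation":[0,0,0.0025],"angular":[0,0,0],"hand":1},{"translation":[0,0,0.001],"angular":[0,0,0],"hand":1},{"translation":[0,0,0],"angular":[0,0,0],"hand":1},{"translation":[0,0,0],"angular":[0,0,0],"hand":0.25},{"translation":[0,0,0],"angular":[0,0,0],"hand":0.25},{"translation":[0,0,0],"angular":[0,0,0],"hand":0.25},{"translation":[0,0,0],"angular":[0,0,0],"hand":0.25},{"translation":[0,0,-0.02],"angular":[0,0,0],"hand":0.2},{"translation":[0,0,-0.03],"angular":[0,0,0],"hand":0.2}]';python3 -m handwheel '[{"translation":[0,0,-0.03],"angular":[0,0,0],"hand":0},{"translation":[0.0,0,-0.03],"angular":[0,0,0],"hand":0},{"translation":[0.025,-0.01,-0.02],"angular":[0,0,0],"hand":0},{"translation":[0.025,-0.01,-0.02],"angular":[0,0,0],"hand":0},{"translation":[0.025,-0.01,-0.02],"angular":[0,0,0],"hand":0},{"translation":[0.025,-0.01,-0.02],"angular":[0,0,0],"hand":0},{"translation":[0.025,-0.01,-0.02],"angular":[0,0,0],"hand":0},{"translation":[0.025,-0.01,-0.02],"angular":[0,0,0],"hand":0},{"translation":[0,0,0],"angular":[0,0,0],"hand":0},{"translation":[0,0,0],"angular":[0,0,0],"hand":0}]'; python3 - <<'E'
from seg import *
st,im=look("w8");print(st["position"])
t=im[40:340,250:500];cv2.imwrite("pics/w8c.png",cv2.resize(t,None,fx=1.95,fy=1.95,interpolation=2))
E
```

```text
clock: 19.87
position: [0.5435, -0.2802, 0.2154]
ee_rot: [-0.003, 0.697, 0.717, -0.0]
contact_force: [0.7, -0.8, -0.2]
width: 0.0685
gripper_force: 0.0
clock: 20.7
position: [0.481, -0.1324, 0.4]
ee_rot: [0.003, 0.697, 0.717, 0.001]
contact_force: [1.1, -0.3, 1.5]
width: 0.0855
gripper_force: 0.0
[ 0.48096226 -0.13241578  0.40000081]
```

View pics/w8c.png

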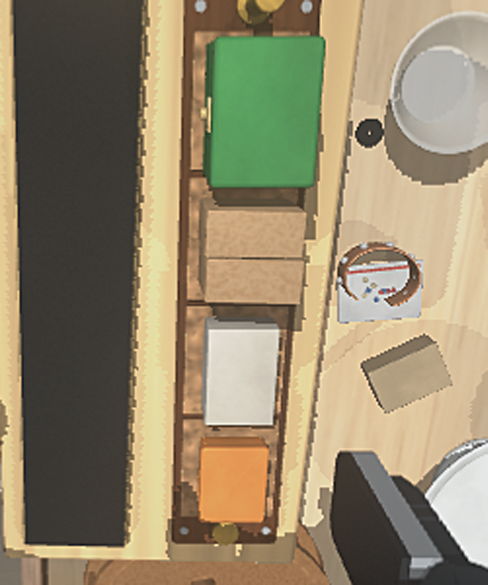

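```bash
python3 - <<'E'
from seg import *
st=np.load("st.npy",allow_pickle=True).item();C=cam("wrist",st)
f=lambda p:np.array(p)/1.95+[250,40]
S=(cast(C,f([[200,6],[307,6],[184,532],[265,531]]),.163)[:,:2]*1e3);c=S.mean(0);u=(S[0]+S[1]-S[2]-S[3]);u/=np.linalg.norm(u);v=np.array([u[1],-u[0]]);print(c.round(1),np.degrees(np.arctan2(-u[0],u[1])).round(1))
for n,q,z in(("green",[[215,39],[325,38],[313,187],[208,184]],.214),("wood",[[207,208],[305,209],[302,304],[207,298]],.207),("grey",[[206,326],[279,329],[273,426],[206,421]],.187),("or",[[203,445],[268,447],[265,522],[200,516]],.181)):
    P=cast(C,f(q),z)[:,:2]*1e3;m=P.mean(0)-c;d=P[0]+P[1]-P[2]-P[3]
    print(n,"strip x,y",(m@v).round(1),(m@u).round(1),"ang",np.degrees(np.arctan2(-d[0],d[1])).round(1))
E
```

```text
[ 541.3 -170.8] 1.5
green strip x,y -0.1 108.2 ang 1.4
wood strip x,y 0.8 39.4 ang 4.1
grey strip x,y 0.7 -36.3 ang 2.9
or strip x,y 1.3 -110.3 ang 2.3
```

The final view shows all four in order on their pads, each within about 3 mm of centre and squared up to within reading error. The cuff and dish are unmoved.

```bash
python3 -c "
from rig import manip
print(manip.sign_off())"
```

```text
the job is handed in; nothing more can be done
None
```

I handed in the job with all four pieces upright on their pads, rising from the orange box by the low stud through the grey carton and brown block to the green box by the tall pin; each is within about 3 mm of centre and squared to within about 3°, and the robot was clear after about 21 s.

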